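# Sort the staining things back into their trays

### The arm

A 6-joint arm with a two-finger parallel gripper is mounted at the origin on a cart in front of the work surface, level with it; the furniture and walls round the work are solid. World frame = base frame: x ahead of the robot, y to its left, z up, the work surface at z = 0. Lengths are in m, angles in rad, forces in N, time in s.
With the tool pointing down it reaches from about 0.25 to 0.8 m from the base axis. Payload 3.9 kg.
Tool frame: the origin (TCP) lies at the very end of the fingers, on their centre line; the grasp point (between the pads) lies robot.tcp_to_grasp behind it (robot.tcp_to_grasp is the distance from the TCP to the grasp point, in m); x points along the fingers, z is the direction in which the jaws open and shut, and the axes are right-handed (so a half turn about x gives the same grasp; the last joint's range is limited). The gripper opens to 85 mm and grips with 20 to 120 N. Pads are 22 mm wide; open, the fingers measure 114 mm over their backs; the gripper's body (76 mm by 85 mm) begins 54 mm behind the grasp point. The pads swing forward as they close: fully open they stand 13 mm farther back than shut.
Start: joints at [-1.322, 0.26, -0.138, 1.173, 0, 1.571], TCP at [0.129, -0.509, 0.231] pointing down, gripper open.
Joint ranges: [-2.78, 2.78], [-0.83, 1.72], [-1.28, 1.37], [-1.9, 2.12], [-1.57, 1.48], [-3.14, 3.14]. Speed limits (rad/s): [2.57, 2.57, 3.14, 3.14, 3.14, 3.14].

### API

Orientations are given as a 3x3 rotation matrix whose columns are the frame's x, y, z axes.
In Python, from rig import robot gives the robot as it stands.
- The arm moves only by the tool step_arm, never from a script. Its argument "deltas" is a list of rows, each a list of 4 numbers: the shift along the world's x, y, z in units of 60 mm (1.0 is 60 mm), then the turn about the world's z in units of 8 degrees (1.0 is 8 degrees). In form: [[tx, ty, tz, yaw], ...]. A call has 1 to 20 rows; each row shifts and turns the commanded pose from where the row before left it; what a row does not reach is not made up. A row lasts 1/8 s, in which the tool goes at most 62.5 mm and 10.7 degrees, less where a joint would pass 70% of its speed; a pose out of reach is approached as far as the arm can. A call is refused whole if a number of a shift passes 1 or a number of a turn 1, either way. A call with a gripper value outside its range is refused whole. "jaw" is the opening, from 0 (shut) to 1 (fully open), set as the call begins (left out, the last holds). The fingers move at their own pace and stop on an object; "grip_force" is the grip in N (left out, the last holds). Time passes only in rows, so rows that do not move let the fingers close. It gives the time, the measured TCP pose, the force and the opening at its end, in the units of the state.
- robot.get_obs(): the state, without advancing time (a new reading comes with each control period).
- robot.read_camera(name): name is "scene" or "top"; returns a dict with "pixels" (480x640x3 uint8, red, green, blue), "range_z" (480x640 float32, m along the optical axis (not along the pixel's ray), 0 where there is no reading), "fx", "fy", "cx", "cy" (pixels), "distortion" ([k1, k2, p1, p2, k3] as OpenCV has them; the pictures are not rectified), "cam_to_world" (4x4, takes a point from camera to world coordinates). Camera axes: x right, y up, looking along -z (the intrinsics and any distortion apply to the point x, -y, -z); pixel columns grow to the right and rows downward; lengths in m; the calibration is good to about 2 mm. A picture is of the moment at which its call begins.
- robot.job_done(): hands the job in, once; it reports no verdict.
Trained networks look in the newest picture that a camera, given by its name, has taken for a name from the list of things; names that differ only in an ending like _2 or _b are one class to them, and where a whole thing is asked for, a point or a joint stands for the part that bears it (a point fixed in the world has none). Each returns a list of dicts, best first, with "p" (0 to 1); they miss things now and then, are a little off and sometimes report something else, mostly with a low value. They report only what shows in the picture. A call takes as long as a camera call. They do not tell look-alikes from the thing itself.
- robot.look_for(camera, target): "extent" ([left, top, right, bottom] in pixels, round what is visible of it).
The state is a dict: "t": time; "qpos": joint angles; "qvel": joint speeds; "effort": joint torques, N m; "ee_pos": TCP position; "ee_rot": TCP orientation; "ft_force": force on the tool from outside, world axes, zero at the start; "ft_torque": the same for the moment, N m; "width": opening from 0.0 (shut) to 1.0 (fully open).
Only numpy, scipy, OpenCV 4.12 (cv2) and the standard library are available. Lean on these libraries where they do the work, as an engineer would, in place of code of your own. Each camera call takes 0.05 s, during which the arm holds its last target.

### The job

Sort the things left lying at the front of the bench: stand each of the three dropper bottles upright in the bay of the white caddy whose floor has its colour (purple, red with the red cap, brown with the black cap), stand the specimen jar upright in the blue sample tray, and lay the blue marker flat and lengthways in the yellow pen tray. Everything must end up fully inside its tray, resting on its floor and let go. Do not tip over any bottle or the jar on the way, and leave the petri dish where it is.

Things in the scene. Friction and masses are not known exactly. Their poses are not given: they have to be found in the camera images.
- purple_bottle_mid (a point): Purple dropper bottle of 34 mm diameter, standing upright, white cap and nozzle; 89 mm tall, the straight body reaching 60 mm up and the 20 mm wide cap above it, about 60 g. The point is on its axis half-way up, 44.5 mm above its underside; z is up along the axis. Its yaw means nothing. Belongs in the caddy bay with the purple floor.
- red_bottle_mid (a point): Dark red dropper bottle of 34 mm diameter, standing upright, bright red cap and nozzle; 89 mm tall, the straight body reaching 60 mm up and the 20 mm wide cap above it, about 60 g. The point is on its axis half-way up, 44.5 mm above its underside; z is up along the axis. Its yaw means nothing. Belongs in the caddy bay with the red floor.
- brown_bottle_mid (a point): Shorter amber-brown dropper bottle of 34 mm diameter, standing upright, black cap; 70 mm tall, the straight body reaching 48 mm up and the 20 mm wide cap above it, about 60 g. The point is on its axis half-way up, 35 mm above its underside; z is up along the axis. Its yaw means nothing. Belongs in the caddy bay with the brown floor.
- jar_mid (a point): Translucent whitish specimen jar with lid, standing upright, 43 mm diameter, 48 mm tall, about 40 g. The point is on its axis half-way up, 24 mm above its underside; z is up. Its yaw means nothing. Belongs in the blue sample tray.
- marker_mid (a point): Blue felt marker lying on the worktop, white barrel and blue cap, 132 mm long, 14 mm wide and 14.5 mm high, about 20 g; it does not roll. The point is at its middle, 7 mm above its underside; its length lies along its y, z is up. Belongs in the yellow pen tray.
- dish_mid (a point): Flat round petri dish with beige content, 64 mm diameter, 15 mm high, loose; stands among the things to be sorted and is to stay where it is. The point is at its centre, 7.5 mm above its underside.
- caddy: White bottle caddy, fixed for the run: open box 66 mm (x) by 162 mm (y), 16 mm high, walls 3 mm, floor 3 mm thick, split by two 3 mm partitions into a row of three bays, each open at the top and 60 mm (x) by 50 mm (y) inside. Origin at the centre of its underside, on the worktop; y along the row. Bay centres: purple floor at y = -53 mm, red floor at y = 0, brown floor at y = +53 mm, all at x = 0.
- sample_tray: Blue sample tray with a white liner, fixed for the run: open box 76 mm (x) by 162 mm (y), 10 mm high, walls 3 mm, floor 3 mm thick, no partitions. Origin at the centre of its underside, on the worktop.
- pen_tray: Yellow pen tray with thin grey lines drawn along it, fixed for the run: 70 mm (x) by 166 mm (y), a lip 8 mm high and 3 mm thick all round, floor 3 mm thick, 64 mm by 160 mm inside. Origin at the centre of its underside, on the worktop; the length is along y.
Not all that is in view belongs to the job. What is shaped like the part that bears red_bottle_mid but turquoise is not meant.

How it is judged:
By the outcome, as a careful person would: the job done as asked, in the order asked, and still so for the second after the job is handed in, with the robot touching nothing.
It also fails if it takes over 122 s, if anything falls off the work surface, if the arm or the gripper's body presses on something with over 40 N, if the wrist force passes 120 N, or if a joint passes its speed limit or range.

## Working session

There is one attempt and no reset: what is moved stays moved. The work goes in short steps, Python scripts to look and compute and a tool call to move; the robot and the scene stay as the last step left them, time stands still between calls to the robot, and variables do not carry over. Pictures are saved under pics/ and viewed, and the job is handed in when it is done.

Besides the shell and the picture viewer there is one more tool, called after ">>>" by a JSON object that holds its "op" and its "data", one argument or row to a line. step_arm: Moves the arm, as the interface text tells. Its arguments: {"type":"object","properties":{"deltas":{"type":"array","items":{"type":"array","items":{"type":"number"}}},"jaw":{"type":"number"},"grip_force":{"type":"number"}},"required":["deltas"]}

```bash
ls; mkdir -p pics; python3 - <<'E'
from rig import robot
import cv2
for c in ["scene","top"]:
    r=robot.read_camera(c)
    cv2.imwrite(f"pics/{c}0.png",r["pixels"][:,:,::-1])
    print(c,r["fx"],r["fy"],r["cx"],r["cy"],r["distortion"]);print(r["cam_to_world"])
o=robot.get_obs();print(o); print(robot.tcp_to_grasp)
E
```

```text
pics
scene 489.6486415916796 489.6486415916796 322.2982065938194 236.21204828251538 [0.01195226 0.         0.         0.         0.        ]
[[ 0.99298526 -0.04933018  0.10745608  0.64973046]
 [ 0.11727469  0.52669309 -0.84192698 -1.0537993 ]
 [-0.01506396  0.84862296  0.52878366  0.7221441 ]
 [ 0.          0.          0.          1.        ]]
top 618.7967403988999 618.7967403988999 324.9112005209984 226.1600591836003 [0.05796001 0.         0.         0.         0.        ]
[[-1.51995619e-02  9.95981299e-01 -8.82622561e-02  3.95225513e-01]
 [-9.99884256e-01 -1.51993220e-02  6.74831805e-04 -1.34819979e-02]
 [-6.69406591e-04  8.82622974e-02  9.96097043e-01  1.69339318e+00]
 [ 0.00000000e+00  0.00000000e+00  0.00000000e+00  1.00000000e+00]]
{'t': 0.1, 'qpos': array([-1.32199531e+00,  2.60621027e-01, -1.39223262e-01,  1.17269398e+00,
        3.35750406e-05,  1.57079480e+00]), 'qvel': array([ 0.00025931, -0.00178898,  0.00201844,  0.00133999, -0.00092505,
        0.00037987]), 'effort': array([ 1.98098573e-04, -4.06509626e+01,  2.54526633e+01,  1.01133049e-02,
        1.02428576e-04,  4.15651002e-06]), 'ee_pos': array([ 0.1291397 , -0.50824994,  0.23055307]), 'ee_rot': array([[-3.96397873e-04,  9.69207996e-01,  2.46243178e-01],
       [ 1.69657106e-03,  2.46243495e-01, -9.69206512e-01],
       [-9.99998482e-01,  3.35776492e-05, -1.74194063e-03]]), 'ft_force': array([1.3520964 , 0.08211045, 0.14992602]), 'ft_torque': array([0.00126505, 0.03202407, 0.02716677]), 'width': 0.9994840021858135}
0.0187
```

View pics/scene0.png

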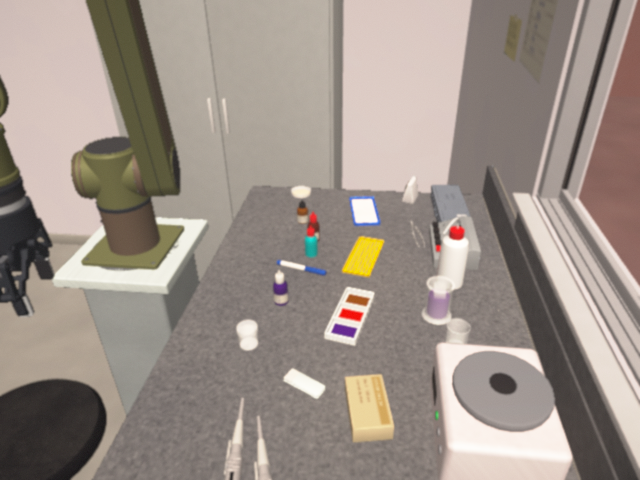

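View pics/top0.png

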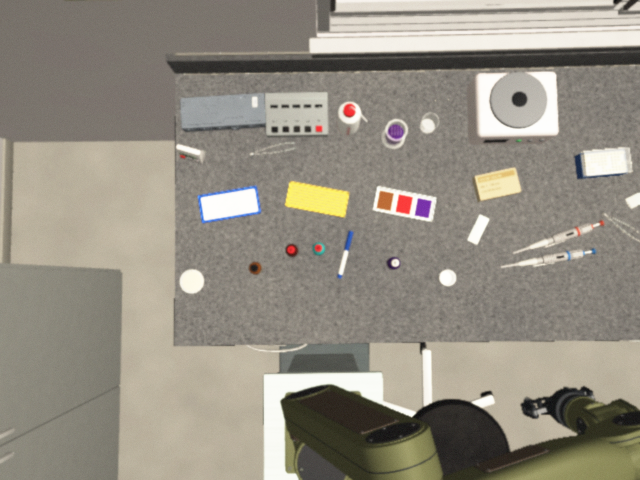

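The scene view shows the purple bottle at (280,288), the red bottle at (314,226) behind the turquoise look-alike at (311,243), and brown at (302,211). The jar is at (247,335), the dish at (301,192) and the marker at (301,267). The top view shows the caddy at (404,204), pen tray at (317,199) and sample tray at (229,204).

```bash
cat > h.py <<'E'
import numpy as np, cv2
from rig import robot
def K(r): return np.array([[r["fx"],0,r["cx"]],[0,r["fy"],r["cy"]],[0,0,1.]])
def rays(r,uv):
    p=cv2.undistortPoints(np.asarray(uv,float).reshape(-1,1,2),K(r),np.array(r["distortion"])).reshape(-1,2)
    return np.c_[p[:,0],-p[:,1],-np.ones(len(p))]
def at_depth(r,uv,d):
    T=np.array(r["cam_to_world"]); return (rays(r,uv)*np.asarray(d).reshape(-1,1))@T[:3,:3].T+T[:3,3]
def at_z(r,uv,z):
    T=np.array(r["cam_to_world"]); D=rays(r,uv)@T[:3,:3].T; s=(z-T[2,3])/D[:,2]; return T[:3,3]+D*s[:,None]
def proj(r,P):
    T=np.array(r["cam_to_world"]); c=(np.asarray(P,float).reshape(-1,3)-T[:3,3])@T[:3,:3]
    c=c*[1,-1,-1]
    return cv2.projectPoints(c,np.zeros(3),np.zeros(3),K(r),np.array(r["distortion"]))[0].reshape(-1,2)
def cloud(r):
    h,w=r["range_z"].shape; v,u=np.mgrid[:h,:w]
    P=at_depth(r,np.c_[u.ravel(),v.ravel()],r["range_z"].ravel()).reshape(h,w,3); P[r["range_z"]==0]=np.nan
    return P
E
python3 - <<'E'
from h import *
np.set_printoptions(precision=4,suppress=True)
R={c:robot.read_camera(c) for c in ["scene","top"]}
names=["purple_bottle_mid","red_bottle_mid","brown_bottle_mid","jar_mid","marker_mid","dish_mid","caddy","sample_tray","pen_tray"]
for n in names:
  for c in R:
    r=R[c];P=cloud(r)
    for d in robot.look_for(c,n)[:4]:
        l,t,rt,b=d["extent"]
        Q=P[int(t):int(b)+1,int(l):int(rt)+1].reshape(-1,3);Q=Q[Q[:,2]>(0.006)]
        if len(Q)==0: print(n,c,d);continue
        print(n,c,round(d["p"],2),np.round([l,t,rt,b]),"lo",np.percentile(Q,2,axis=0),"hi",np.percentile(Q,98,axis=0))
r=R["top"];im=r["pixels"]
cv2.imwrite("pics/crop_top.png",cv2.resize(im[170:300,180:480][:,:,::-1],None,fx=2.6,fy=2.6,interpolation=cv2.INTER_CUBIC))
im=R["scene"]["pixels"]
cv2.imwrite("pics/crop_sc.png",cv2.resize(im[170:360,220:400][:,:,::-1],None,fx=3.1,fy=3.1,interpolation=cv2.INTER_CUBIC))
E
```

```text
purple_bottle_mid scene 0.73 [273. 268. 285. 304.] lo [ 0.4274 -0.2126  0.0076] hi [ 0.4548 -0.1919  0.0826]
purple_bottle_mid scene 0.27 [346. 199. 382. 226.] lo [0.5657 0.1607 0.0062] hi [0.6583 0.323  0.0117]
purple_bottle_mid top 0.42 [386. 257. 402. 272.] lo [ 0.4242 -0.2107  0.0077] hi [ 0.4558 -0.1778  0.0874]
red_bottle_mid scene 0.63 [307. 215. 320. 242.] lo [ 0.4506 -0.0094  0.0118] hi [0.4985 0.1704 0.0814]
red_bottle_mid scene 0.55 [303. 228. 317. 260.] lo [ 0.4695 -0.0135  0.0082] hi [0.4986 0.064  0.078 ]
red_bottle_mid top 0.67 [310. 243. 321. 256.] lo [ 0.4656 -0.0035  0.0072] hi [0.496  0.027  0.0856]
red_bottle_mid top 0.51 [284. 243. 301. 258.] lo [0.4626 0.0609 0.007 ] hi [0.4947 0.0932 0.0871]
brown_bottle_mid scene 0.69 [297. 200. 308. 224.] lo [0.4208 0.1556 0.0074] hi [0.45   0.1797 0.0644]
jar_mid scene 0.77 [236. 319. 257. 350.] lo [ 0.3834 -0.3569  0.0072] hi [ 0.4212 -0.318   0.049 ]
jar_mid top 0.5 [436. 268. 457. 284.] lo [ 0.3854 -0.3571  0.0079] hi [ 0.4198 -0.3163  0.0549]
marker_mid scene 0.65 [341. 237. 384. 278.] lo [ 0.5739 -0.0807  0.0061] hi [0.
[... 187 characters left out ...]
0061] hi [ 0.5243 -0.0437  0.0192]
dish_mid scene 0.46 [291. 185. 312. 196.] lo [0.3758 0.3163 0.008 ] hi [0.4328 0.3778 0.0171]
dish_mid top 0.6 [179. 268. 205. 293.] lo [0.3718 0.318  0.0067] hi [0.4306 0.3775 0.0242]
caddy scene 0.62 [326. 286. 372. 344.] lo [ 0.56   -0.3157  0.0062] hi [ 0.6452 -0.1497  0.0166]
caddy top 0.84 [374. 186. 437. 220.] lo [ 0.5593 -0.313   0.0061] hi [ 0.647  -0.1504  0.0215]
sample_tray scene 0.91 [348. 197. 384. 227.] lo [0.5659 0.1608 0.0062] hi [0.6582 0.3289 0.0116]
pen_tray scene 0.76 [340. 236. 384. 281.] lo [ 0.5739 -0.0807  0.0061] hi [0.6686 0.0885 0.0094]
pen_tray top 0.65 [285. 183. 348. 218.] lo [ 0.571  -0.0711  0.0061] hi [0.6651 0.0912 0.0141]
```

View pics/crop_top.png

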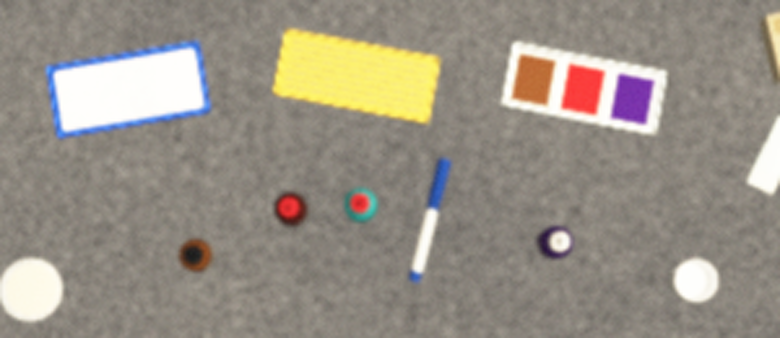

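View pics/crop_sc.png

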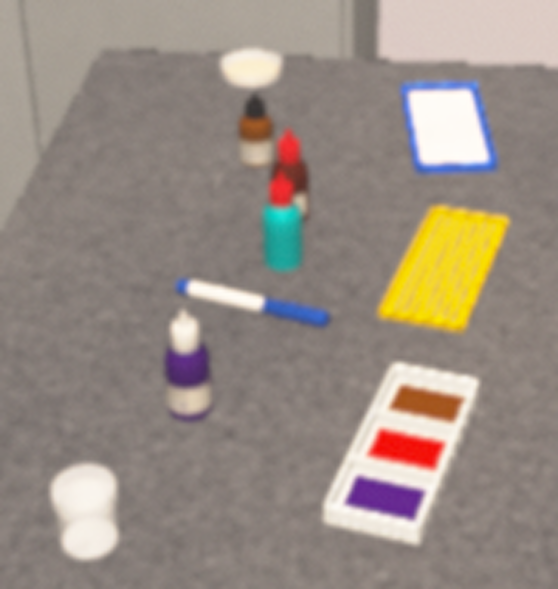

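```bash
cat > fit.py <<'E'
from h import *
from scipy.optimize import least_squares
np.set_printoptions(precision=4,suppress=True)
R={c:robot.read_camera(c) for c in ["scene","top"]}
# circle fits on body points from both cameras
def circ(name,c0,rad,zlo,zhi):
    out=[]
    for c,r in R.items():
        P=cloud(r).reshape(-1,3); m=(np.hypot(P[:,0]-c0[0],P[:,1]-c0[1])<rad+.012)&(P[:,2]>zlo)&(P[:,2]<zhi)
        Q=P[m]
        if len(Q)<5: out.append((c,len(Q)));continue
        f=least_squares(lambda p:np.hypot(Q[:,0]-p[0],Q[:,1]-p[1])-rad,c0,loss="soft_l1",f_scale=.002)
        out.append((c,len(Q),f.x,np.abs(f.fun).mean(),"ztop",P[(np.hypot(P[:,0]-c0[0],P[:,1]-c0[1])<rad)][:,2].max()))
    print(name,*out)
circ("purple",[.44,-.195],.017,.01,.055)
circ("red",[.479,.077],.017,.01,.055)
circ("turq",[.481,.012],.017,.01,.055)
circ("brown",[.437,.168],.017,.01,.045)
circ("jar",[.402,-.337],.0215,.01,.035)
# caps from top: pixels above z
P=cloud(R["top"])
for n,c,z in [("purple",[.44,-.195],.06),("red",[.479,.077],.06),("brown",[.437,.168],.052),("jar",[.402,-.337],.04),("dish",[.402,.347],.011)]:
    m=(np.hypot(P[...,0]-c[0],P[...,1]-c[1])<.04)&(P[...,2]>z); Q=P[m]; print("top-centroid",n,m.sum(),np.median(Q,axis=0),(Q.min(0)+Q.max(0))/2)
# trays
for n,c,z in [("caddy",[.602,-.232],.016),("sample",[.612,.245],.010),("pen",[.618,.009],.008),("marker",[.465,-.066],.0145)]:
    for cam,r in R.items():
        P=cloud(r); hsv=cv2.cvtColor(r["pixels"],cv2.COLOR_RGB2HSV)
        m=(np.hypot(P[...,0]-c[0],P[...,1]-c[1])<(.11 if n!="marker" else .085))&((hsv[...,1]>110)|(hsv[...,2]>190))
        if n=="marker": m&=(P[...,2]>-.01)&(P[...,2]<.03)
        nl,lab,st,ce=cv2.connectedComponentsWithStats(m.astype(np.uint8)); k=1+np.argmax(st[1:,4]); m=lab==k
        v,u=np.nonzero(m); X=at_z(r,np.c_[u,v],z)
        rc=cv2.minAreaRect((X[:,:2]*1000).astype(np.float32)); bp=cv2.boxPoints(rc)
        e=max([bp[1]-bp[0],bp[2]-bp[1]],key=np.linalg.norm); e=e*np.sign(e[1])
        print(n,cam,"ctr",np.round(rc[0],1),"size",np.round(rc[1],1),"yaw of y",round(np.degrees(np.arctan2(-e[0],e[1])),1), m.sum())
# caddy floors
r=R["top"];hsv=cv2.cvtColor(r["pixels"],cv2.COLOR_RGB2HSV)
for cam,r in R.items():
    P=cloud(r);hsv=cv2.cvtColor(r["pixels"],cv2.COLOR_RGB2HSV)
    m=((np.hypot(P[...,0]-.602,P[...,1]+.232)<.1)&(hsv[...,1]>110)&(P[...,2]<.03)).astype(np.uint8)
    nl,lab,st,ce=cv2.connectedComponentsWithStats(m)
    for k in range(1,nl):
        if st[k,4]>60: print(cam,"floor",at_z(r,ce[k:k+1],.003),r["pixels"][lab==k].mean(0))
E
python3 fit.py
```

```text
purple ('scene', 262, array([ 0.4417, -0.1935]), np.float64(0.0015582673061886037), 'ztop', np.float64(0.08789124609512666)) ('top', 61, array([ 0.4407, -0.195 ]), np.float64(0.0021771853275547224), 'ztop', np.float64(0.09167501758410324))
red ('scene', 98, array([0.4806, 0.0786]), np.float64(0.0018155002669563989), 'ztop', np.float64(0.08702488348503767)) ('top', 70, array([0.4795, 0.0785]), np.float64(0.0026274863885581614), 'ztop', np.float64(0.09202890028754407))
turq ('scene', 206, array([0.4838, 0.0065]), np.float64(0.0018125509063402889), 'ztop', np.float64(0.08810249084369526)) ('top', 55, array([0.4815, 0.0057]), np.float64(0.0029029304169507775), 'ztop', np.float64(0.09020098438365287))
brown ('scene', 142, array([0.4349, 0.1767]), np.float64(0.00228148977226968), 'ztop', np.float64(0.06827431745650725)) ('top', 76, array([0.4326, 0.1766]), np.float64(0.002473278049064466), 'ztop', np.float64(0.072938922893371))
jar ('scene', 162, array([ 0.4007, -0.333 ]), np.float64(0.001113076216466819), 'ztop', np.float64(0.05034250398928641)) ('top', 17, array([ 0.3986, -0.3392]), np.f
[... 667 characters left out ...]
7 163.6] yaw of y 8.8 1684
pen scene ctr [621.8   2.5] size [180.2  74.4] yaw of y -11.6 1115
pen top ctr [620.5   6.5] size [168.7  73.5] yaw of y -11.6 1621
marker scene ctr [469.2 -74.4] size [ 21.1 132.7] yaw of y 74.5 227
marker top ctr [467.3 -67.9] size [ 13.1 129.7] yaw of y 74.9 212
scene floor [[ 0.6161 -0.1751  0.003 ]] [169.5449  95.4359  47.    ]
scene floor [[ 0.6044 -0.2271  0.003 ]] [244.4755  47.7549  40.3922]
scene floor [[ 0.5931 -0.2785  0.003 ]] [106.0164  47.9454 146.7268]
top floor [[ 0.614  -0.1802  0.003 ]] [192.5893 115.8661  64.3616]
top floor [[ 0.6028 -0.2319  0.003 ]] [251.1745  73.9277  70.783 ]
top floor [[ 0.5923 -0.284   0.003 ]] [125.0634  56.7854 172.3415]
```

Look-alikes before reaching: for the red bottle, the dark red one with red cap at top (291,250) versus the turquoise one at (319,249), so I choose (291,250). For the jar, the candidates are the white lid at (447,278) versus the beige dish at (192,281) and the beaker at (429,123), so I choose (447,278). Purple at (394,263) is distinct from the purple beaker at (395,132). The two crops confirm these choices.

>>> {"op": "step_arm", "data": {
  "deltas": [
    [0.433,0.436,0,0.6625],
    [0.433,0.436,0,0.6625],
    [0.433,0.436,0,0.6625],
    [0.433,0.436,0,0.6625],
    [0.433,0.436,0,0.6625],
    [0.433,0.436,0,0.6625],
    [0.433,0.436,0,0.6625],
    [0.433,0.436,0,0.6625],
    [0.433,0.436,0,0.6625],
    [0.433,0.436,0,0.6625],
    [0.433,0.436,0,0.6625],
    [0.433,0.436,0,0.6625],
    [0,0,0,0],
    [0,0,0,0]
  ],
  "jaw": 1.0,
  "grip_force": 30
}}

```text
t: 2.95
ee_pos: [0.4406, -0.195, 0.2312]
ee_rot: [[-0.001, 0.211, 0.978], [-0.0, 0.978, -0.211], [-1.0, -0.0, -0.001]]
ft_force: [0.6, 0.3, 0.5]
width: 1.001
```

>>> {"op": "step_arm", "data": {
  "deltas": [
    [0,0,-0.6,0],
    [0,0,-0.6,0],
    [0,0,-0.6,0],
    [0,0,-0.6,0],
    [0,0,-0.5,0],
    [0,0,-0.3,0],
    [0,0,-0.2,0],
    [0,0,0,0],
    [0,0,0,0]
  ]
}}

```text
t: 4.08
ee_pos: [0.4415, -0.1954, 0.028]
ee_rot: [[0.001, 0.211, 0.978], [-0.001, 0.978, -0.211], [-1.0, -0.0, 0.001]]
ft_force: [0.9, 0.5, -0.0]
width: 0.998
```

>>> {"op": "step_arm", "data": {
  "deltas": [
    [0,0,0,0],
    [0,0,0,0],
    [0,0,0,0],
    [0,0,0,0],
    [0,0,0,0],
    [0,0,0,0],
    [0,0,0,0],
    [0,0,0,0]
  ],
  "jaw": 0.0
}}

```text
t: 5.08
ee_pos: [0.4412, -0.1949, 0.0277]
ee_rot: [[0.001, 0.21, 0.978], [-0.0, 0.978, -0.21], [-1.0, -0.0, 0.001]]
ft_force: [-0.6, 0.4, 5.5]
width: 0.387
```

>>> {"op": "step_arm", "data": {
  "deltas": [
    [0,0,0.1,0],
    [0,0,0.3,0],
    [0,0,0.5,0],
    [0,0,0.5,0],
    [0,0,0.4,0],
    [0,0,0.2,0],
    [0,0,0,0],
    [0,0,0,0]
  ]
}}

```text
t: 6.08
ee_pos: [0.4403, -0.1946, 0.1463]
ee_rot: [[-0.002, 0.21, 0.978], [0.001, 0.978, -0.21], [-1.0, 0.0, -0.002]]
ft_force: [-0.3, 0.4, -0.6]
width: 0.385
```

```bash
cat > snap.py <<'E'
import sys
from h import *
r=robot.read_camera("scene")
x0,y0,x1,y1=map(int,sys.argv[2:6]); 
im=r["pixels"][y0:y1,x0:x1,::-1]; s=min(800/(x1-x0),600/(y1-y0))
cv2.imwrite(f"pics/{sys.argv[1]}.png",cv2.resize(im,None,fx=s,fy=s,interpolation=cv2.INTER_CUBIC))
E
python3 snap.py lift1 180 100 420 360
```

```text
(no output)
```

View pics/lift1.png

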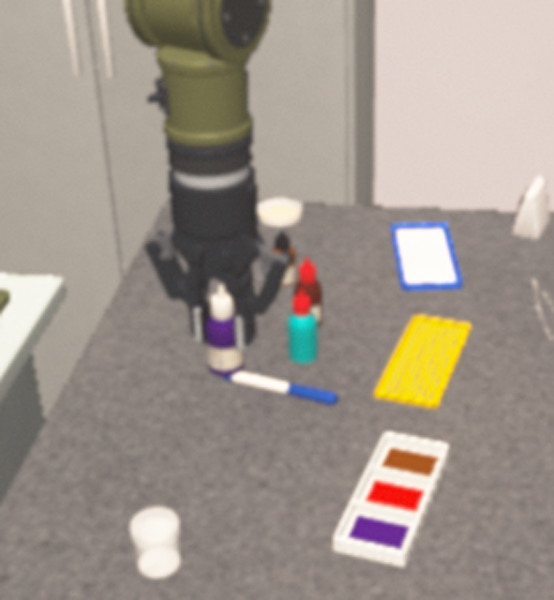

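The bottle is held upright at (222,335) in the crop. I'll carry it to the purple bay.

>>> {"op": "step_arm", "data": {
  "deltas": [
    [0.2,-0.12,0,0],
    [0.4,-0.233,0,0],
    [0.5,-0.29,0,0],
    [0.5,-0.29,0,0],
    [0.5,-0.29,0,0],
    [0.3,-0.17,0,0],
    [0.13,-0.08,0,0],
    [0,0,0,0],
    [0,0,0,0]
  ]
}}

```text
t: 7.25
ee_pos: [0.592, -0.2829, 0.1471]
ee_rot: [[-0.001, 0.21, 0.978], [0.001, 0.978, -0.21], [-1.0, 0.0, -0.001]]
ft_force: [-0.8, 0.1, -1.7]
width: 0.386
```

>>> {"op": "step_arm", "data": {
  "deltas": [
    [0,0,-0.3,0],
    [0,0,-0.4,0],
    [0,0,-0.4,0],
    [0,0,-0.3,0],
    [0,0,-0.2,0],
    [0,0,-0.1,0],
    [0,0,0,0],
    [0,0,0,0]
  ]
}}

```text
t: 8.25
ee_pos: [0.5934, -0.2835, 0.0461]
ee_rot: [[0.001, 0.21, 0.978], [-0.001, 0.978, -0.21], [-1.0, -0.0, 0.001]]
ft_force: [1.1, 0.6, -0.6]
width: 0.383
```

```bash
python3 snap.py place1 260 140 460 360
```

```text
(no output)
```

View pics/place1.png

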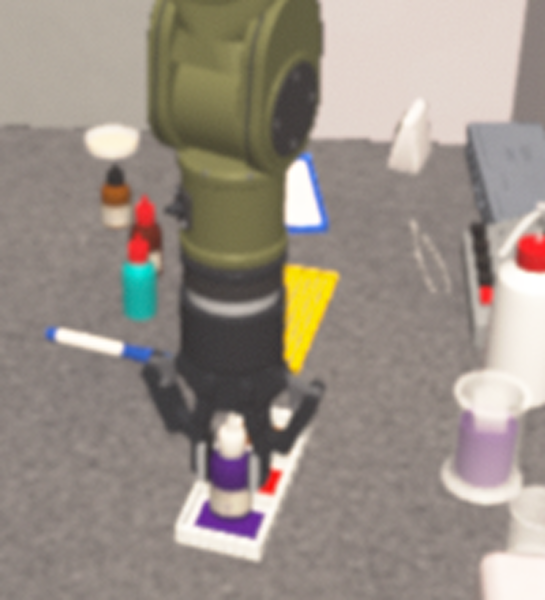

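The bottle is centred over the purple bay, at about (230,510) in the crop. I'll lower it and release.

>>> {"op": "step_arm", "data": {
  "deltas": [
    [0,0,-0.1,0],
    [0,0,-0.08,0],
    [0,0,-0.05,0],
    [0,0,-0.02,0],
    [0,0,0,0],
    [0,0,0,0]
  ]
}}

```text
t: 9.05
ee_pos: [0.5925, -0.2832, 0.0307]
ee_rot: [[-0.0, 0.21, 0.978], [0.0, 0.978, -0.21], [-1.0, 0.0, -0.0]]
ft_force: [-3.1, 1.0, 5.0]
width: 0.384
```

>>> {"op": "step_arm", "data": {
  "deltas": [
    [0,0,0,0],
    [0,0,0,0],
    [0,0,0,0],
    [0,0,0,0],
    [0,0,0,0],
    [0,0,0,0],
    [0,0,0,0]
  ],
  "jaw": 1.0
}}

```text
t: 9.93
ee_pos: [0.5929, -0.2833, 0.0303]
ee_rot: [[0.0, 0.21, 0.978], [-0.0, 0.978, -0.21], [-1.0, -0.0, 0.0]]
ft_force: [-0.4, 0.3, 0.8]
width: 0.997
```

>>> {"op": "step_arm", "data": {
  "deltas": [
    [0,0,0.1,0],
    [0,0,0.3,0],
    [0,0,0.6,0],
    [0,0,0.8,0],
    [0,0,0.8,0],
    [0,0,0.6,0],
    [0,0,0,0]
  ]
}}

```text
t: 10.8
ee_pos: [0.5949, -0.2843, 0.2269]
ee_rot: [[0.007, 0.21, 0.978], [-0.004, 0.978, -0.21], [-1.0, -0.002, 0.008]]
ft_force: [0.9, 0.1, -0.5]
width: 0.996
```

```bash
python3 snap.py rel1 260 140 460 360; python3 fit.py | grep -E "^(red|brown|jar|top-c)"
```

```text
red ('scene', 52, array([0.4836, 0.0792]), np.float64(0.0018359639182202266), 'ztop', np.float64(0.0781499297197995)) ('top', 60, array([0.479 , 0.0776]), np.float64(0.002379424677205357), 'ztop', np.float64(0.09310482660558184))
brown ('scene', 120, array([0.4358, 0.1772]), np.float64(0.002105105915980998), 'ztop', np.float64(0.07005546498912674)) ('top', 74, array([0.4326, 0.1769]), np.float64(0.002648267636028869), 'ztop', np.float64(0.07314189435888818))
jar ('scene', 165, array([ 0.4004, -0.3332]), np.float64(0.0009365058969275916), 'ztop', np.float64(0.050016271006142365)) ('top', 0)
top-centroid purple 2119 [ 0.4405 -0.1939  0.7296] [ 0.4396 -0.195   0.7023]
top-centroid red 51 [0.4771 0.0767 0.077 ] [0.4778 0.0766 0.0766]
top-centroid brown 46 [0.4323 0.1745 0.0611] [0.4323 0.1753 0.0626]
  return _methods._mean(a, axis=axis, dtype=dtype,
  ret = um.true_divide(
Traceback (most recent call last):
  File "fit.py", line 23, in <module>
    m=(np.hypot(P[...,0]-c[0],P[...,1]-c[1])<.04)&(P[...,2]>z); Q=P[m]; print("top-centroid",n,m.sum(),np.median(Q,axis=0),(Q.min(0)+Q.max(0))/2)
                                                                                                                            ~~~~~^^^
ValueError: zero-size array to reduction operation minimum which has no identity
```

View pics/rel1.png

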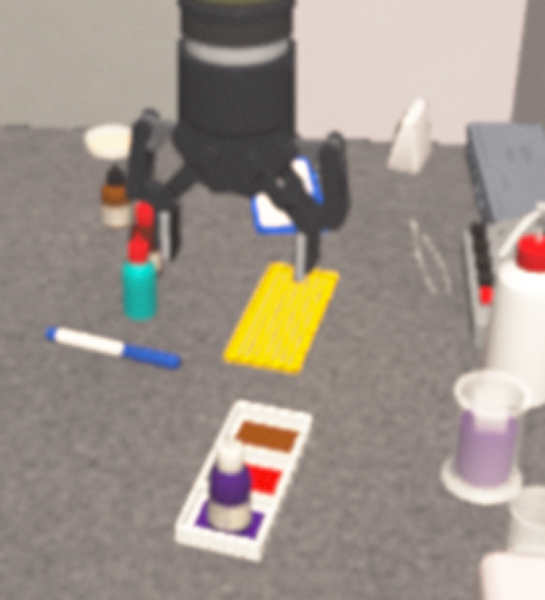

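The purple bottle stands in its bay. Next is the red one.

>>> {"op": "step_arm", "data": {
  "deltas": [
    [-0.1,0.3,0,0],
    [-0.2,0.6,0,0],
    [-0.24,0.8,0,0],
    [-0.25,0.8,0,0],
    [-0.25,0.8,0,0],
    [-0.25,0.8,0,0],
    [-0.25,0.8,0,0],
    [-0.2,0.6,0,0],
    [-0.1,0.4,0,0],
    [-0.05,0.11,0,0],
    [0,0,0,0],
    [0,0,0,0]
  ]
}}

```text
t: 12.45
ee_pos: [0.4795, 0.0764, 0.2219]
ee_rot: [[-0.001, 0.212, 0.977], [-0.001, 0.977, -0.212], [-1.0, -0.001, -0.001]]
ft_force: [0.9, 0.3, 0.3]
width: 1.002
```

>>> {"op": "step_arm", "data": {
  "deltas": [
    [0,0.02,-0.5,0],
    [0,0,-0.6,0],
    [0,0,-0.6,0],
    [0,0,-0.6,0],
    [0,0,-0.5,0],
    [0,0,-0.3,0],
    [0,0,-0.14,0],
    [0,0,0,0],
    [0,0,0,0]
  ]
}}

```text
t: 13.58
ee_pos: [0.4803, 0.0784, 0.0286]
ee_rot: [[0.002, 0.211, 0.978], [0.0, 0.978, -0.211], [-1.0, 0.001, 0.001]]
ft_force: [0.7, 0.4, -0.4]
width: 1.005
```

>>> {"op": "step_arm", "data": {
  "deltas": [
    [0,0,0,0],
    [0,0,0,0],
    [0,0,0,0],
    [0,0,0,0],
    [0,0,0,0],
    [0,0,0,0],
    [0,0,0,0],
    [0,0,0,0]
  ],
  "jaw": 0.0
}}

```text
t: 14.58
ee_pos: [0.4796, 0.0786, 0.0283]
ee_rot: [[0.0, 0.21, 0.978], [0.0, 0.978, -0.21], [-1.0, 0.0, 0.0]]
ft_force: [-1.8, 0.4, 5.8]
width: 0.386
```

>>> {"op": "step_arm", "data": {
  "deltas": [
    [0,0,0.1,0],
    [0,0,0.3,0],
    [0,0,0.5,0],
    [0,0,0.5,0],
    [0,0,0.4,0],
    [0,0,0.2,0],
    [0,0,0,0],
    [0,0,0,0]
  ]
}}

```text
t: 15.58
ee_pos: [0.4787, 0.0784, 0.1469]
ee_rot: [[-0.002, 0.21, 0.978], [-0.0, 0.978, -0.21], [-1.0, -0.001, -0.002]]
ft_force: [0.7, -0.7, -0.2]
width: 0.39
```

```bash
python3 snap.py lift2 220 80 420 340
```

```text
(no output)
```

View pics/lift2.png

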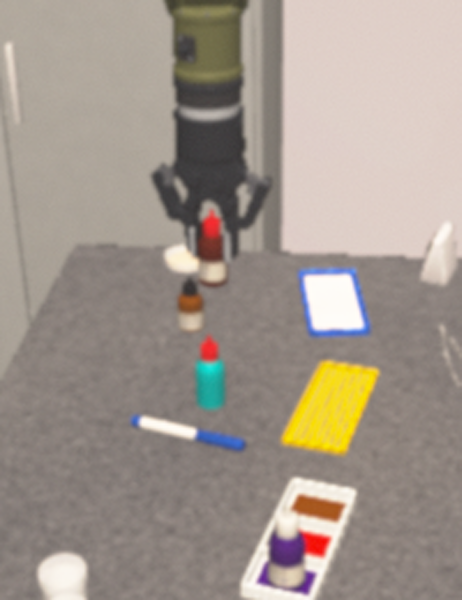

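>>> {"op": "step_arm", "data": {
  "deltas": [
    [0.1,-0.2,0.15,0],
    [0.2,-0.5,0.15,0],
    [0.25,-0.65,0,0],
    [0.25,-0.65,0,0],
    [0.25,-0.65,0,0],
    [0.25,-0.65,0,0],
    [0.25,-0.65,0,0],
    [0.25,-0.55,0,0],
    [0.17,-0.4,0,0],
    [0.1,-0.265,0,0],
    [0,0,0,0],
    [0,0,0,0]
  ]
}}

```text
t: 17.12
ee_pos: [0.6031, -0.2307, 0.1658]
ee_rot: [[-0.001, 0.21, 0.978], [0.001, 0.978, -0.21], [-1.0, 0.001, -0.001]]
ft_force: [-0.6, -0.3, -1.2]
width: 0.384
```

>>> {"op": "step_arm", "data": {
  "deltas": [
    [0,-0.01,-0.3,0],
    [0,0,-0.4,0],
    [0,0,-0.4,0],
    [0,0,-0.4,0],
    [0,0,-0.3,0],
    [0,0,-0.2,0],
    [0,0,-0.1,0],
    [0,0,0,0],
    [0,0,0,0]
  ]
}}

```text
t: 18.25
ee_pos: [0.6042, -0.2322, 0.0407]
ee_rot: [[0.001, 0.21, 0.978], [-0.0, 0.978, -0.21], [-1.0, -0.0, 0.001]]
ft_force: [1.3, -0.5, 0.1]
width: 0.386
```

```bash
python3 snap.py place2 260 140 460 360
```

```text
(no output)
```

View pics/place2.png

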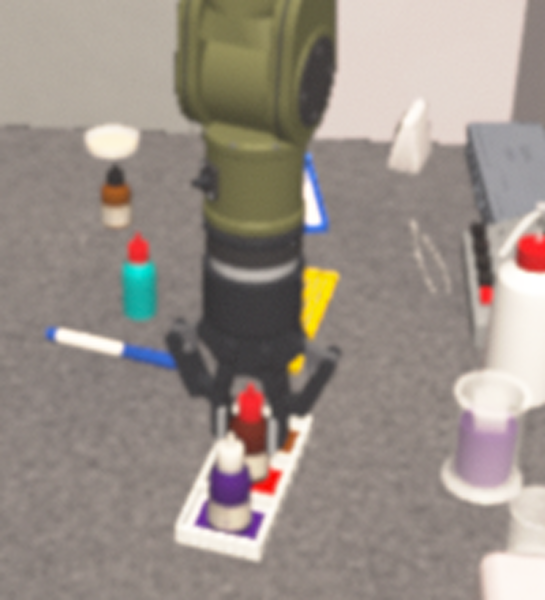

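The red bottle hangs just above its bay, clear of the purple one. I'll lower it the last 9.5 mm and release.

>>> {"op": "step_arm", "data": {
  "deltas": [
    [0,0,-0.08,0],
    [0,0,-0.05,0],
    [0,0,-0.02,0],
    [0,0,0,0],
    [0,0,0,0]
  ]
}}

```text
t: 18.92
ee_pos: [0.6034, -0.232, 0.0313]
ee_rot: [[-0.0, 0.21, 0.978], [-0.0, 0.978, -0.21], [-1.0, -0.0, -0.0]]
ft_force: [-2.4, 0.3, 4.9]
width: 0.386
```

>>> {"op": "step_arm", "data": {
  "deltas": [
    [0,0,0,0],
    [0,0,0,0],
    [0,0,0,0],
    [0,0,0,0],
    [0,0,0,0],
    [0,0,0,0],
    [0,0,0,0]
  ],
  "jaw": 1.0
}}

```text
t: 19.8
ee_pos: [0.6036, -0.232, 0.0309]
ee_rot: [[0.0, 0.21, 0.978], [-0.0, 0.978, -0.21], [-1.0, -0.0, 0.0]]
ft_force: [0.5, -0.2, 0.1]
width: 0.998
```

>>> {"op": "step_arm", "data": {
  "deltas": [
    [0,0,0.1,0],
    [0,0,0.3,0],
    [0,0,0.6,0],
    [0,0,0.8,0],
    [0,0,0.8,0],
    [0,0,0.6,0],
    [0,0,0,0]
  ]
}}

```text
t: 20.68
ee_pos: [0.6058, -0.2328, 0.2275]
ee_rot: [[0.008, 0.21, 0.978], [-0.003, 0.978, -0.21], [-1.0, -0.001, 0.008]]
ft_force: [-0.4, -0.4, -0.6]
width: 0.999
```

```bash
python3 snap.py rel2 260 140 460 360
```

```text
(no output)
```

View pics/rel2.png

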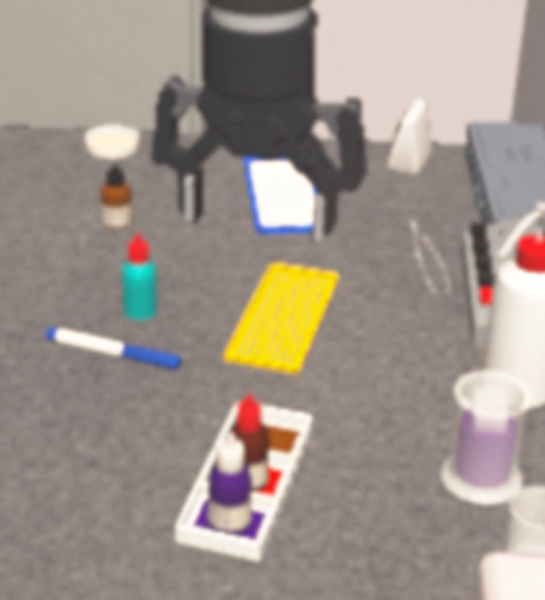

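Red stands in its bay. Next is the brown bottle.

>>> {"op": "step_arm", "data": {
  "deltas": [
    [-0.13,0.3,0,0],
    [-0.25,0.6,0,0],
    [-0.3,0.75,0,0],
    [-0.3,0.75,0,0],
    [-0.3,0.75,0,0],
    [-0.3,0.75,0,0],
    [-0.3,0.75,0,0],
    [-0.3,0.75,0,0],
    [-0.3,0.7,0,0],
    [-0.2,0.45,0,0],
    [-0.15,0.25,0,0],
    [0,0,0,0],
    [0,0,0,0]
  ]
}}

```text
t: 22.35
ee_pos: [0.434, 0.1752, 0.2226]
ee_rot: [[-0.0, 0.211, 0.977], [-0.001, 0.977, -0.211], [-1.0, -0.001, -0.0]]
ft_force: [-0.0, 0.6, 0.4]
width: 1.002
```

>>> {"op": "step_arm", "data": {
  "deltas": [
    [0,0.01,-0.5,0],
    [0,0,-0.6,0],
    [0,0,-0.6,0],
    [0,0,-0.6,0],
    [0,0,-0.5,0],
    [0,0,-0.35,0],
    [0,0,-0.25,0],
    [0,0,0,0],
    [0,0,0,0]
  ]
}}

```text
t: 23.48
ee_pos: [0.4346, 0.1762, 0.0193]
ee_rot: [[0.001, 0.212, 0.977], [0.0, 0.977, -0.212], [-1.0, 0.0, 0.001]]
ft_force: [0.3, 0.1, 0.2]
width: 0.998
```

>>> {"op": "step_arm", "data": {
  "deltas": [
    [0,0,0,0],
    [0,0,0,0],
    [0,0,0,0],
    [0,0,0,0],
    [0,0,0,0],
    [0,0,0,0],
    [0,0,0,0],
    [0,0,0,0]
  ],
  "jaw": 0.0
}}

```text
t: 24.48
ee_pos: [0.4341, 0.1768, 0.0194]
ee_rot: [[0.001, 0.21, 0.978], [0.0, 0.978, -0.21], [-1.0, 0.0, 0.001]]
ft_force: [-1.0, -0.5, 6.2]
width: 0.386
```

>>> {"op": "step_arm", "data": {
  "deltas": [
    [0,0,0.1,0],
    [0,0,0.3,0],
    [0,0,0.5,0],
    [0,0,0.5,0],
    [0,0,0.5,0],
    [0,0,0.3,0],
    [0,0,0,0],
    [0,0,0,0]
  ]
}}

```text
t: 25.48
ee_pos: [0.4332, 0.1764, 0.1501]
ee_rot: [[-0.001, 0.21, 0.978], [-0.001, 0.978, -0.21], [-1.0, -0.001, -0.001]]
ft_force: [0.1, 0.7, -0.6]
width: 0.382
```

```bash
python3 snap.py lift3 220 60 420 320
```

```text
(no output)
```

View pics/lift3.png

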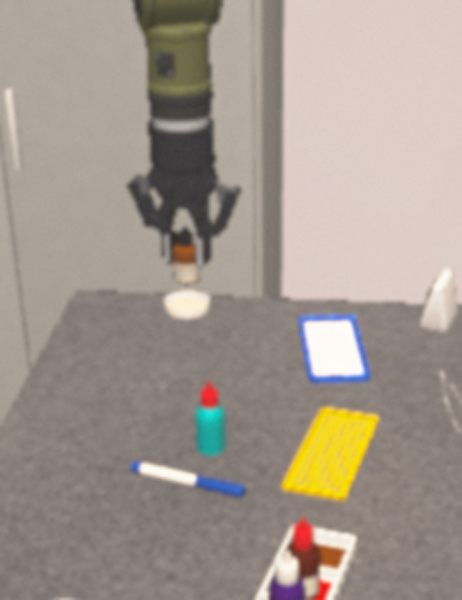

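>>> {"op": "step_arm", "data": {
  "deltas": [
    [0.15,-0.2,0,0],
    [0.3,-0.5,0,0],
    [0.35,-0.7,0,0],
    [0.35,-0.7,0,0],
    [0.35,-0.7,0,0],
    [0.35,-0.7,0,0],
    [0.35,-0.7,0,0],
    [0.3,-0.7,0,0],
    [0.25,-0.5,0,0],
    [0.15,-0.345,0,0],
    [0.1,-0.2,0,0],
    [0,0,0,0],
    [0,0,0,0]
  ]
}}

```text
t: 27.15
ee_pos: [0.6133, -0.1794, 0.1506]
ee_rot: [[-0.001, 0.21, 0.978], [0.001, 0.978, -0.21], [-1.0, 0.0, -0.001]]
ft_force: [-0.6, -0.1, -0.5]
width: 0.381
```

>>> {"op": "step_arm", "data": {
  "deltas": [
    [0,0,-0.3,0],
    [0,0,-0.4,0],
    [0,0,-0.4,0],
    [0,0,-0.4,0],
    [0,0,-0.3,0],
    [0,0,-0.17,0],
    [0,0,0,0],
    [0,0,0,0]
  ]
}}

```text
t: 28.15
ee_pos: [0.6145, -0.18, 0.0336]
ee_rot: [[0.001, 0.21, 0.978], [-0.0, 0.978, -0.21], [-1.0, -0.0, 0.001]]
ft_force: [0.2, -0.0, -0.4]
width: 0.38
```

```bash
python3 snap.py place3 260 140 460 360
```

```text
(no output)
```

View pics/place3.png

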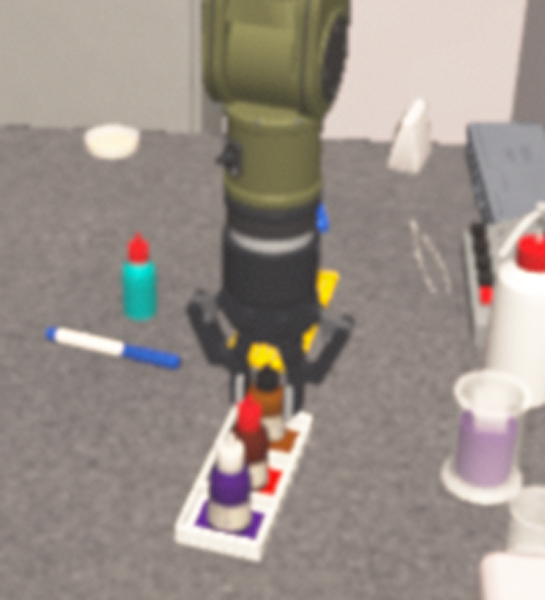

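The brown bottle is over its bay, clear of the red one. I'll lower it the last 11 mm.

>>> {"op": "step_arm", "data": {
  "deltas": [
    [0,0,-0.09,0],
    [0,0,-0.06,0],
    [0,0,-0.03,0],
    [0,0,0,0],
    [0,0,0,0]
  ]
}}

```text
t: 28.82
ee_pos: [0.6136, -0.1801, 0.0224]
ee_rot: [[-0.0, 0.211, 0.978], [-0.0, 0.978, -0.211], [-1.0, -0.0, -0.0]]
ft_force: [-2.5, 0.8, 5.4]
width: 0.387
```

>>> {"op": "step_arm", "data": {
  "deltas": [
    [0,0,0,0],
    [0,0,0,0],
    [0,0,0,0],
    [0,0,0,0],
    [0,0,0,0],
    [0,0,0,0],
    [0,0,0,0]
  ],
  "jaw": 1.0
}}

```text
t: 29.7
ee_pos: [0.6138, -0.1801, 0.0219]
ee_rot: [[-0.0, 0.21, 0.978], [-0.0, 0.978, -0.21], [-1.0, -0.0, -0.0]]
ft_force: [-0.8, -0.8, 0.3]
width: 0.999
```

>>> {"op": "step_arm", "data": {
  "deltas": [
    [0,0,0.1,0],
    [0,0,0.3,0],
    [0,0,0.6,0],
    [0,0,0.8,0],
    [0,0,0.8,0],
    [0,0,0.6,0],
    [0,0,0,0],
    [0,0,0,0]
  ]
}}

```text
t: 30.7
ee_pos: [0.6135, -0.18, 0.2136]
ee_rot: [[-0.0, 0.21, 0.978], [0.0, 0.978, -0.21], [-1.0, 0.0, -0.0]]
ft_force: [-0.7, -0.1, 0.2]
width: 0.999
```

```bash
python3 snap.py rel3 220 140 460 360; python3 - <<'E'
from h import *
r=robot.read_camera("top"); cv2.imwrite("pics/top3.png",r["pixels"][:,:,::-1])
E
```

```text
(no output)
```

View pics/rel3.png

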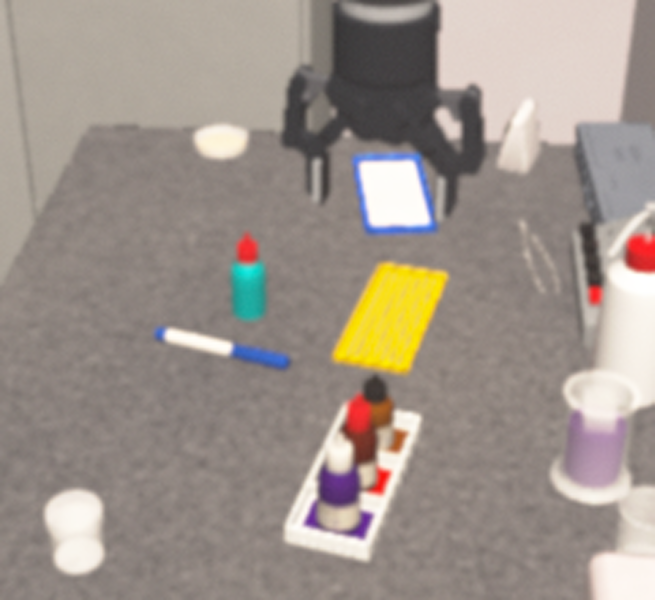

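All three bottles stand in their bays, the purple at about (340,510) in this crop. Next is the jar.

>>> {"op": "step_arm", "data": {
  "deltas": [
    [-0.2,-0.14,0,0],
    [-0.4,-0.3,0,0],
    [-0.55,-0.4,0,0],
    [-0.6,-0.43,0,0],
    [-0.6,-0.43,0,0],
    [-0.5,-0.4,0,0],
    [-0.4,-0.3,0,0],
    [-0.2,-0.15,0,0],
    [-0.11,-0.04,0,0],
    [0,0,0,0],
    [0,0,0,0]
  ]
}}

```text
t: 32.17
ee_pos: [0.4009, -0.335, 0.2139]
ee_rot: [[0.0, 0.209, 0.978], [0.0, 0.978, -0.209], [-1.0, 0.0, 0.0]]
ft_force: [0.5, 1.1, -0.1]
width: 1.001
```

>>> {"op": "step_arm", "data": {
  "deltas": [
    [0,0,-0.5,0],
    [0,0,-0.6,0],
    [0,0,-0.6,0],
    [0,0,-0.5,0],
    [0,0,0,0],
    [0,0,0,0]
  ]
}}

```text
t: 32.92
ee_pos: [0.4012, -0.3357, 0.0828]
ee_rot: [[0.001, 0.21, 0.978], [-0.001, 0.978, -0.21], [-1.0, -0.001, 0.001]]
ft_force: [0.3, 0.2, -0.6]
width: 0.998
```

```bash
python3 snap.py jar1 160 200 340 380
```

```text
(no output)
```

View pics/jar1.png

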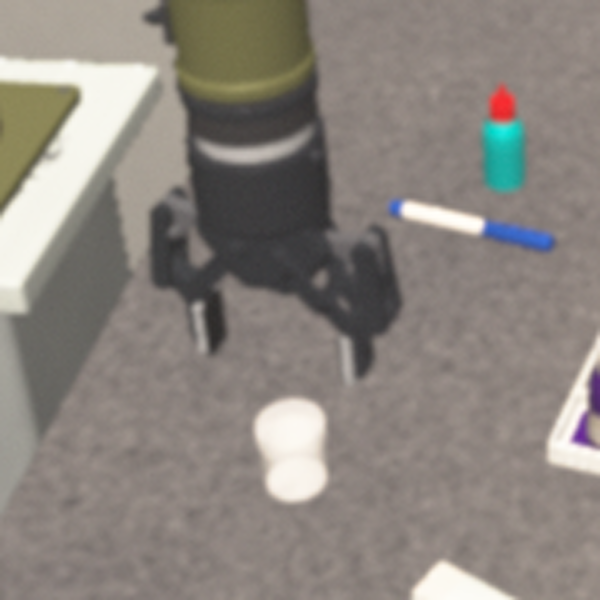

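The jar at (292,450) in the crop sits between the open fingers. I'll go down and grasp.

>>> {"op": "step_arm", "data": {
  "deltas": [
    [0,0,-0.4,0],
    [0,0,-0.4,0],
    [0,0,-0.25,0],
    [0,0,-0.12,0],
    [0,0,0,0],
    [0,0,0,0]
  ]
}}

```text
t: 33.72
ee_pos: [0.4008, -0.336, 0.0124]
ee_rot: [[0.001, 0.21, 0.978], [-0.001, 0.978, -0.21], [-1.0, -0.001, 0.001]]
ft_force: [-0.0, 0.1, -0.3]
width: 0.995
```

>>> {"op": "step_arm", "data": {
  "deltas": [
    [0,0,0,0],
    [0,0,0,0],
    [0,0,0,0],
    [0,0,0,0],
    [0,0,0,0],
    [0,0,0,0],
    [0,0,0,0],
    [0,0,0,0]
  ],
  "jaw": 0.0
}}

```text
t: 34.72
ee_pos: [0.4004, -0.3357, 0.0121]
ee_rot: [[0.0, 0.21, 0.978], [-0.0, 0.978, -0.21], [-1.0, -0.0, 0.0]]
ft_force: [-1.9, 1.2, 5.9]
width: 0.488
```

>>> {"op": "step_arm", "data": {
  "deltas": [
    [0,0,0.1,0],
    [0,0,0.3,0],
    [0,0,0.5,0],
    [0,0,0.6,0],
    [0,0,0.6,0],
    [0,0,0.4,0],
    [0,0,0,0],
    [0,0,0,0]
  ]
}}

```text
t: 35.72
ee_pos: [0.3997, -0.335, 0.1607]
ee_rot: [[-0.001, 0.21, 0.978], [0.001, 0.978, -0.21], [-1.0, 0.001, -0.001]]
ft_force: [-0.5, 0.6, -0.8]
width: 0.49
```

```bash
python3 snap.py jar2 160 140 400 380
```

```text
(no output)
```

View pics/jar2.png

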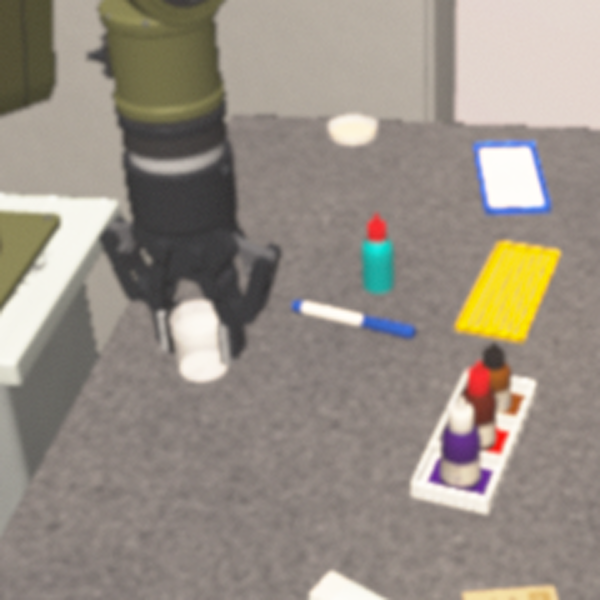

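>>> {"op": "step_arm", "data": {
  "deltas": [
    [0.1,0.3,0,0],
    [0.2,0.5,0,0],
    [0.25,0.7,0,0],
    [0.25,0.7,0,0],
    [0.25,0.7,0,0],
    [0.25,0.7,0,0],
    [0.25,0.7,0,0],
    [0.25,0.7,0,0],
    [0.25,0.7,0,0],
    [0.25,0.7,0,0],
    [0.25,0.7,0,0],
    [0.25,0.7,0,0],
    [0.25,0.7,0,0],
    [0.2,0.6,0,0],
    [0.15,0.4,0,0],
    [0.095,0.2,0,0],
    [0,0,0,0],
    [0,0,0,0]
  ]
}}

```text
t: 38.02
ee_pos: [0.6092, 0.2456, 0.1614]
ee_rot: [[-0.001, 0.211, 0.977], [-0.001, 0.977, -0.211], [-1.0, -0.001, -0.001]]
ft_force: [0.4, -0.4, -0.3]
width: 0.49
```

>>> {"op": "step_arm", "data": {
  "deltas": [
    [0,0,-0.3,0],
    [0,0,-0.5,0],
    [0,0,-0.5,0],
    [0,0,-0.5,0],
    [0,0,-0.3,0],
    [0,0,-0.17,0],
    [0,0,0,0],
    [0,0,0,0]
  ]
}}

```text
t: 39.02
ee_pos: [0.6107, 0.2465, 0.0266]
ee_rot: [[0.002, 0.211, 0.978], [0.001, 0.978, -0.211], [-1.0, 0.001, 0.001]]
ft_force: [0.4, -0.6, 0.1]
width: 0.489
```

```bash
python3 snap.py jar3 260 80 460 260
```

```text
(no output)
```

View pics/jar3.png

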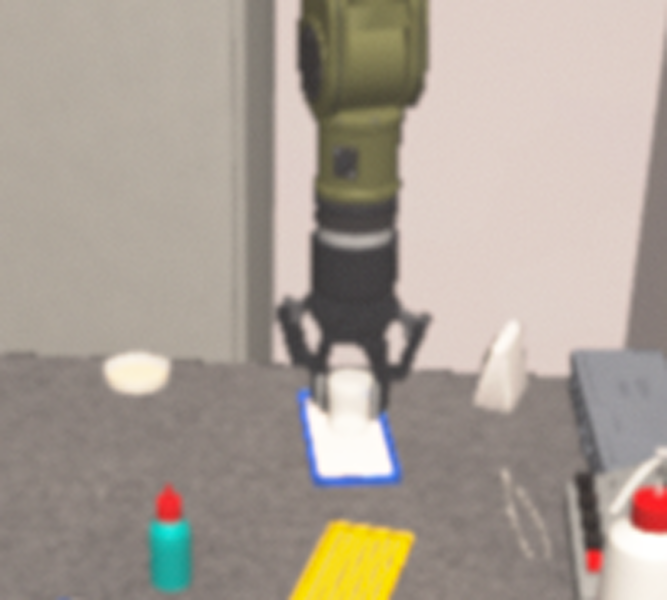

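The jar's base is near the tray's middle, at about (350,430) in the crop. I'll lower it and release.

>>> {"op": "step_arm", "data": {
  "deltas": [
    [0,0,-0.08,0],
    [0,0,-0.06,0],
    [0,0,-0.04,0],
    [0,0,0,0],
    [0,0,0,0]
  ]
}}

```text
t: 39.7
ee_pos: [0.6098, 0.2466, 0.0152]
ee_rot: [[-0.0, 0.21, 0.978], [0.0, 0.978, -0.21], [-1.0, 0.0, -0.0]]
ft_force: [-1.5, -0.1, 4.9]
width: 0.495
```

>>> {"op": "step_arm", "data": {
  "deltas": [
    [0,0,0,0],
    [0,0,0,0],
    [0,0,0,0],
    [0,0,0,0],
    [0,0,0,0],
    [0,0,0,0],
    [0,0,0,0]
  ],
  "jaw": 1.0
}}

```text
t: 40.58
ee_pos: [0.6099, 0.2465, 0.0147]
ee_rot: [[0.0, 0.21, 0.978], [0.0, 0.978, -0.21], [-1.0, 0.0, 0.0]]
ft_force: [-0.3, -0.0, 0.4]
width: 1.003
```

>>> {"op": "step_arm", "data": {
  "deltas": [
    [0,0,0.1,0],
    [0,0,0.3,0],
    [0,0,0.6,0],
    [0,0,0.8,0],
    [0,0,0.8,0],
    [0,0,0.5,0],
    [0,0,0,0],
    [0,0,0,0]
  ]
}}

```text
t: 41.58
ee_pos: [0.6094, 0.2463, 0.1999]
ee_rot: [[-0.001, 0.21, 0.978], [-0.0, 0.978, -0.21], [-1.0, -0.001, -0.001]]
ft_force: [0.5, -0.1, -0.3]
width: 1.0
```

```bash
python3 snap.py jar4 240 140 440 320; python3 - <<'E'
from h import *
np.set_printoptions(precision=4,suppress=True)
r=robot.read_camera("top"); cv2.imwrite("pics/top4.png",r["pixels"][:,:,::-1])
print([ (d["p"],np.round(d["extent"])) for d in robot.look_for("top","marker_mid")[:2]])
P=cloud(r);hsv=cv2.cvtColor(r["pixels"],cv2.COLOR_RGB2HSV)
c=[.467,-.068]
m=(np.hypot(P[...,0]-c[0],P[...,1]-c[1])<.085)&((hsv[...,1]>110)|(hsv[...,2]>190))&(P[...,2]<.03)
n,lab,st,ce=cv2.connectedComponentsWithStats(m.astype(np.uint8));k=1+np.argmax(st[1:,4])
v,u=np.nonzero(lab==k);X=at_z(r,np.c_[u,v],.012);print(cv2.minAreaRect((X[:,:2]*1000).astype(np.float32)),np.nanmedian(P[lab==k],axis=0))
E
```

```text
[(0.79, array([334., 230., 352., 279.]))]
((467.3597106933594, -68.00993347167969), (13.151835441589355, 129.85256958007812), 74.90386199951172) [ 0.4648 -0.0681  0.0123]
```

View pics/jar4.png

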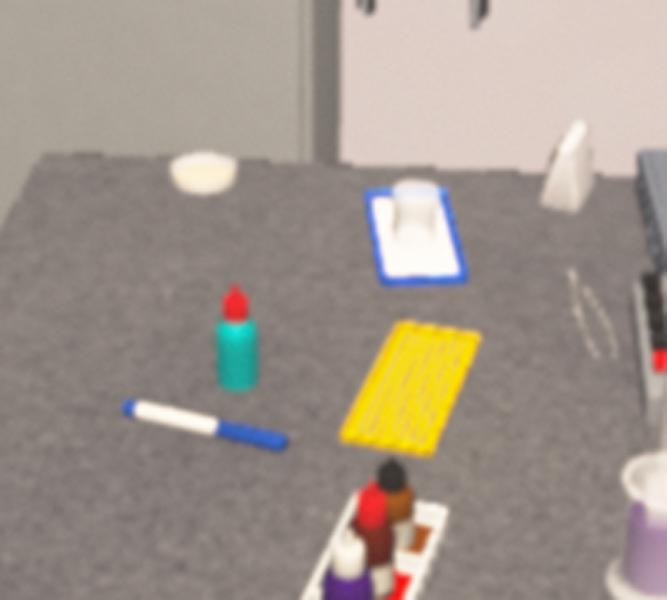

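View pics/top4.png

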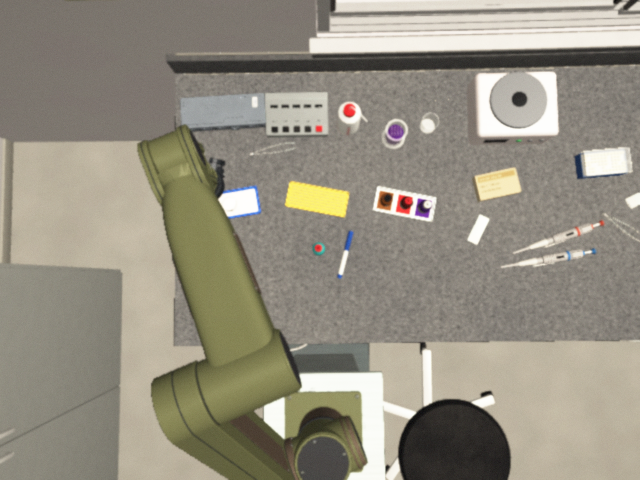

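The jar stands inside the blue tray and the marker at top (345,255) has not moved. The turquoise bottle is about 76 mm abreast of the marker's middle. I'll grip the marker about 44 mm towards its blue-cap end with the jaws only part open, so the knuckles stay clear.

```bash
python3 -c "
from rig import robot
o=robot.get_obs();print(o['qpos'],o['ee_pos'])"
```

```text
[ 3.84082356e-01  5.05737124e-01  1.58670380e-01  1.22712819e+00
 -3.27351974e-05  2.16684576e+00] [0.60890548 0.24608033 0.19883137]
```

>>> {"op": "step_arm", "data": {
  "deltas": [
    [-0.05,-0.2,0,0.4],
    [-0.1,-0.4,0,0.8],
    [-0.15,-0.5,0,0.9],
    [-0.15,-0.5,0,0.9],
    [-0.15,-0.5,0,0.9],
    [-0.15,-0.5,0,0.9],
    [-0.15,-0.5,0,0.9],
    [-0.15,-0.5,0,0.9],
    [-0.15,-0.5,0,0.9],
    [-0.15,-0.5,0,0.9],
    [-0.15,-0.4,0,0.9],
    [-0.14,-0.3,0,0.9],
    [-0.1,-0.15,0,0.65],
    [-0.03,0,0,0],
    [0,0,0,0],
    [0,0,0,0]
  ],
  "jaw": 0.45
}}

```text
t: 43.72
ee_pos: [0.5039, -0.08, 0.2005]
ee_rot: [[-0.0, -0.964, 0.265], [0.0, 0.265, 0.964], [-1.0, 0.0, 0.0]]
ft_force: [-0.2, -0.4, 0.1]
width: 0.452
```

```bash
python3 snap.py mk1 220 120 420 300
```

```text
(no output)
```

View pics/mk1.png

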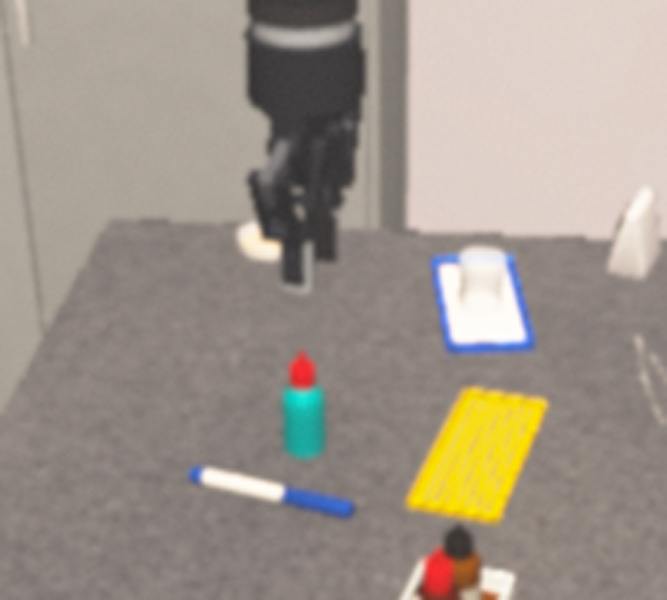

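>>> {"op": "step_arm", "data": {
  "deltas": [
    [0.09,-0.01,-0.4,0],
    [0,0,-0.5,0],
    [0,0,-0.5,0],
    [0,0,-0.3,0],
    [0,0,0,0],
    [0,0,0,0]
  ]
}}

```text
t: 44.52
ee_pos: [0.5099, -0.081, 0.0994]
ee_rot: [[0.001, -0.964, 0.264], [-0.0, 0.264, 0.964], [-1.0, -0.001, 0.0]]
ft_force: [-0.3, -0.9, 0.5]
width: 0.454
```

```bash
python3 snap.py mk2 240 140 400 300; python3 - <<'E'
from h import *
# height/lateral extents of gripper points near the turquoise bottle
o=robot.get_obs();print(o["ee_pos"])
r=robot.read_camera("scene");P=cloud(r).reshape(-1,3)
R=o["ee_rot"];L=(P-o["ee_pos"])@R
m=(np.abs(L[:,2])<.1)&(np.abs(L[:,1])<.06)&(L[:,0]<0.005)&(L[:,0]>-.15)&(P[:,2]>.05)
for a in range(-150,10,15):
    k=m&(L[:,0]>a/1000)&(L[:,0]<=(a+15)/1000)
    if k.sum(): print(a,k.sum(),"y",np.round(np.percentile(L[k,1],[1,99])*1e3),"z",np.round(np.percentile(L[k,2],[1,99])*1e3))
E
```

```text
[ 0.51013165 -0.08107515  0.09968682]
-150 210 y [-40.  26.] z [-39.   4.]
-135 120 y [-39.  26.] z [-40.   5.]
-120 126 y [-21.   7.] z [-49.  13.]
-105 201 y [-22.  10.] z [-68.  58.]
-90 154 y [-20.  10.] z [-65.  59.]
-75 135 y [-19.  10.] z [-60.  54.]
-60 129 y [-16.  10.] z [-54.  51.]
-45 61 y [-15.   5.] z [-34.  27.]
-30 94 y [-13.   8.] z [-36.  22.]
-15 74 y [-13.   9.] z [-35.  24.]
0 1 y [-1. -1.] z [22. 22.]
```

View pics/mk2.png

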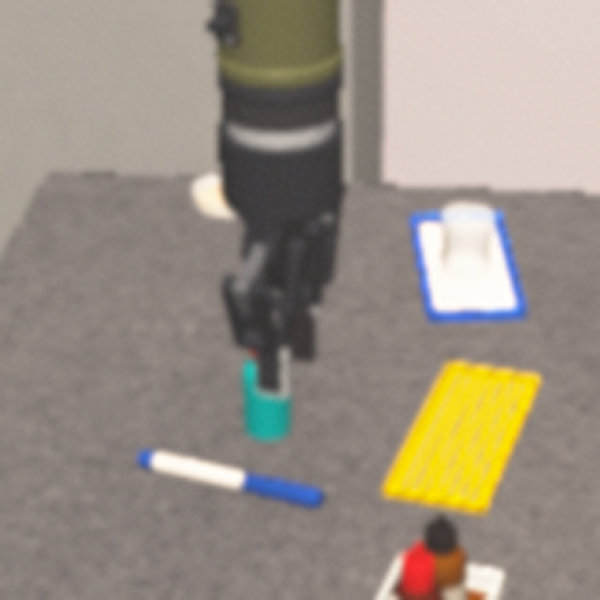

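The gripper measures ±68 mm across by about ±20 mm, so it clears the turquoise bottle. I'll go down to the marker.

>>> {"op": "step_arm", "data": {
  "deltas": [
    [0,0,-0.3,0],
    [0,0,-0.4,0],
    [0,0,-0.35,0],
    [0,0,-0.25,0],
    [0,0,-0.15,0],
    [0,0,-0.1,0],
    [0,0,-0.03,0],
    [0,0,0,0],
    [0,0,0,0]
  ]
}}

```text
t: 45.75
ee_pos: [0.5095, -0.0811, 0.0043]
ee_rot: [[0.001, -0.964, 0.265], [-0.0, 0.265, 0.964], [-1.0, -0.001, 0.0]]
ft_force: [0.5, -0.8, 0.7]
width: 0.45
```

```bash
python3 snap.py mk3 240 180 360 290
```

```text
(no output)
```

View pics/mk3.png

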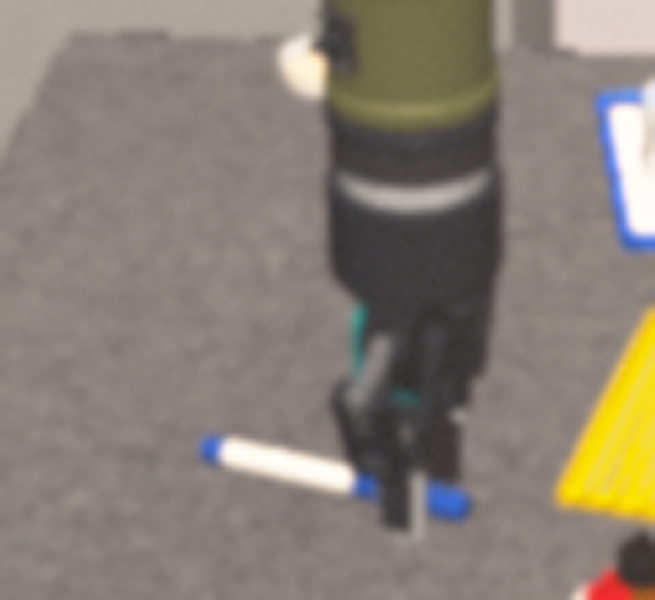

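The fingers straddle the blue cap end at about (415,500) in the crop. I'll close the jaws and lift.

>>> {"op": "step_arm", "data": {
  "deltas": [
    [0,0,0,0],
    [0,0,0,0],
    [0,0,0,0],
    [0,0,0,0],
    [0,0,0,0],
    [0,0,0,0],
    [0,0,0,0],
    [0,0,0,0]
  ],
  "jaw": 0.0,
  "grip_force": 40
}}

```text
t: 46.8
ee_pos: [0.5094, -0.0811, 0.0042]
ee_rot: [[0.001, -0.964, 0.265], [0.0, 0.265, 0.964], [-1.0, -0.001, 0.0]]
ft_force: [-0.7, -0.0, 5.3]
width: 0.148
```

>>> {"op": "step_arm", "data": {
  "deltas": [
    [0,0,0.1,0],
    [0,0,0.2,0],
    [0,0,0.4,0],
    [0,0,0.5,0],
    [0,0,0.5,0],
    [0,0,0.3,0],
    [0,0,0,0],
    [0,0,0,0]
  ]
}}

```text
t: 47.8
ee_pos: [0.5086, -0.081, 0.1234]
ee_rot: [[-0.001, -0.964, 0.265], [0.0, 0.265, 0.964], [-1.0, 0.001, -0.0]]
ft_force: [-0.0, -0.1, -0.3]
width: 0.148
```

```bash
python3 snap.py mk4 220 140 380 290
```

```text
(no output)
```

View pics/mk4.png

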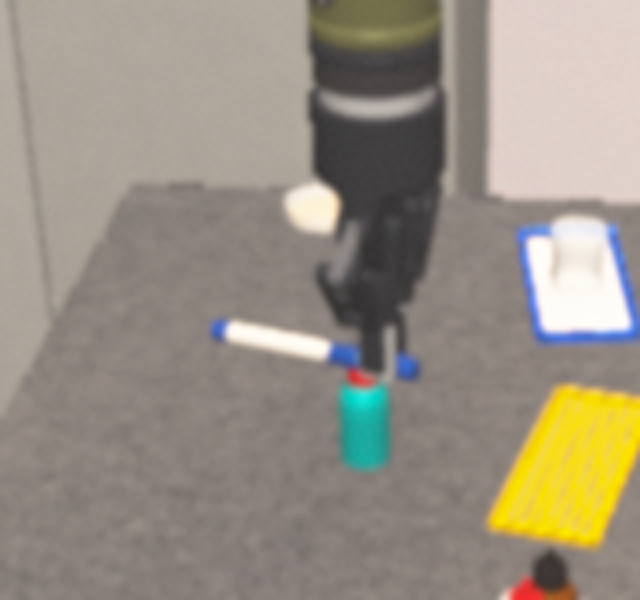

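>>> {"op": "step_arm", "data": {
  "deltas": [
    [0,0,0.3,-0.2],
    [0.05,0.02,0.1,-0.5],
    [0.15,0.06,0,-0.9],
    [0.15,0.06,0,-0.9],
    [0.15,0.06,0,-0.9],
    [0.15,0.06,0,-0.9],
    [0.15,0.07,0,-0.9],
    [0.15,0.07,0,-0.9],
    [0.15,0.07,0,-0.9],
    [0.15,0.07,0,-0.9],
    [0.15,0.07,0,-0.9],
    [0.15,0.07,0,-0.9],
    [0.1,0.06,0,-0.8],
    [0.06,0,0,-0.29],
    [0,0,0,0],
    [0,0,0,0],
    [0,0,0,0]
  ]
}}

```text
t: 49.98
ee_pos: [0.6113, -0.0368, 0.1476]
ee_rot: [[-0.001, 0.202, 0.979], [0.0, 0.979, -0.202], [-1.0, -0.0, -0.001]]
ft_force: [0.4, -0.5, -0.9]
width: 0.143
```

```bash
python3 snap.py mk5 240 120 440 300
```

```text
(no output)
```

View pics/mk5.png

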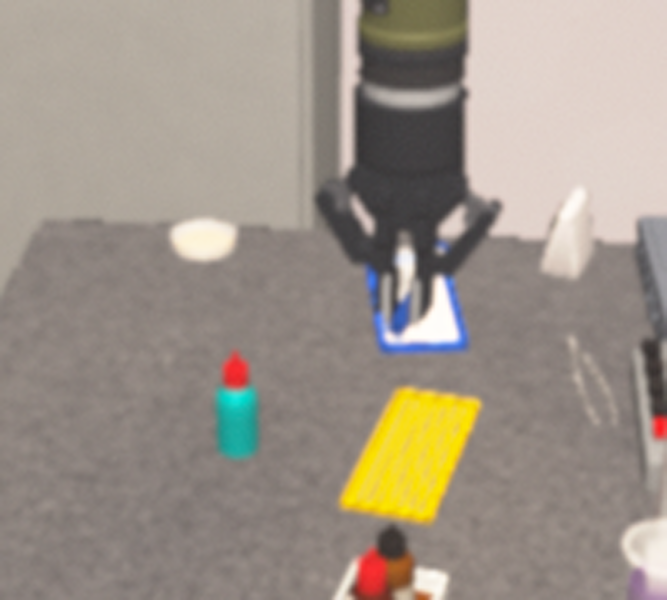

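>>> {"op": "step_arm", "data": {
  "deltas": [
    [0,0,-0.3,0],
    [0,0,-0.5,0],
    [0,0,-0.5,0],
    [0,0,-0.4,0],
    [0,0,-0.3,0],
    [0,0,-0.15,0],
    [0,0,0,0],
    [0,0,0,0]
  ]
}}

```text
t: 51.02
ee_pos: [0.6125, -0.0367, 0.0198]
ee_rot: [[0.002, 0.202, 0.979], [-0.0, 0.979, -0.202], [-1.0, 0.0, 0.002]]
ft_force: [0.9, 0.4, 0.4]
width: 0.147
```

```bash
python3 snap.py mk6 280 180 420 300
```

```text
(no output)
```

View pics/mk6.png

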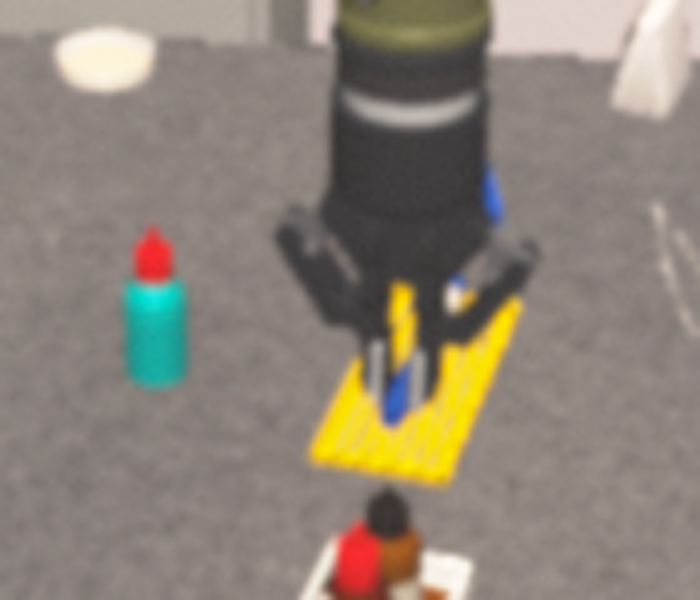

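The near marker end is at (395,420), inside the tray, and the far end shows at (455,290). I'll lower it and open only part way.

>>> {"op": "step_arm", "data": {
  "deltas": [
    [0,0,-0.08,0],
    [0,0,-0.06,0],
    [0,0,-0.04,0],
    [0,0,0,0],
    [0,0,0,0]
  ]
}}

```text
t: 51.7
ee_pos: [0.6117, -0.0367, 0.0081]
ee_rot: [[-0.0, 0.202, 0.979], [0.0, 0.979, -0.202], [-1.0, -0.0, -0.0]]
ft_force: [0.4, -0.0, -0.3]
width: 0.147
```

>>> {"op": "step_arm", "data": {
  "deltas": [
    [0,0,0,0],
    [0,0,0,0],
    [0,0,0,0],
    [0,0,0,0],
    [0,0,0,0],
    [0,0,0,0]
  ],
  "jaw": 0.3
}}

```text
t: 52.45
ee_pos: [0.6117, -0.0367, 0.0081]
ee_rot: [[0.0, 0.202, 0.979], [0.0, 0.979, -0.202], [-1.0, 0.0, 0.0]]
ft_force: [0.0, 0.2, -1.2]
width: 0.3
```

>>> {"op": "step_arm", "data": {
  "deltas": [
    [0,0,0.1,0],
    [0,0,0.3,0],
    [0,0,0.6,0],
    [0,0,0.8,0],
    [0,0,0.8,0],
    [0,0,0.6,0],
    [0,0,0,0],
    [0,0,0,0]
  ]
}}

```text
t: 53.45
ee_pos: [0.6114, -0.0367, 0.1998]
ee_rot: [[-0.0, 0.202, 0.979], [0.0, 0.979, -0.202], [-1.0, -0.0, -0.0]]
ft_force: [0.4, 0.3, -0.5]
width: 0.301
```

```bash
python3 snap.py mk7 240 140 440 310
```

```text
(no output)
```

View pics/mk7.png

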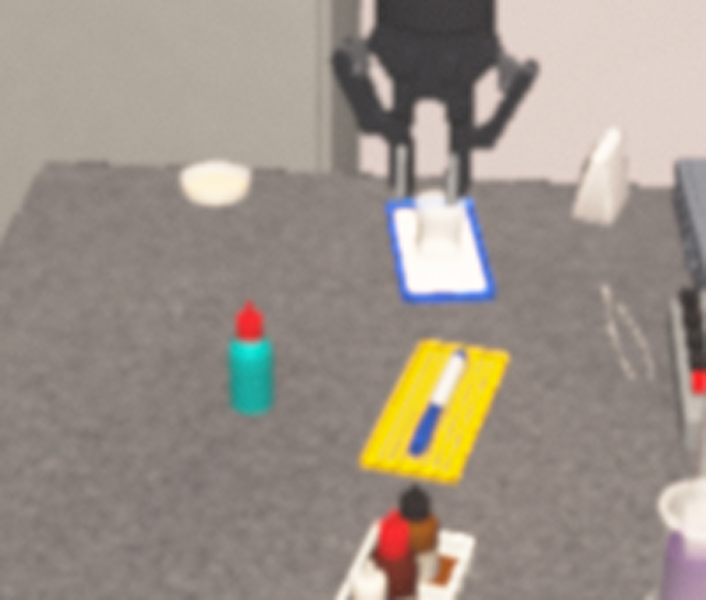

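The marker lies along the tray, but its far end looks close to the lip, so I'll withdraw the arm for a top view and measure.

>>> {"op": "step_arm", "data": {
  "deltas": [
    [-0.3,-0.4,0,0],
    [-0.5,-0.7,0,0],
    [-0.5,-0.7,0,0],
    [-0.5,-0.7,0,0],
    [-0.5,-0.7,0,0],
    [-0.5,-0.7,0,0],
    [-0.5,-0.6,0,0],
    [-0.3,-0.4,0,0],
    [0,0,0,0],
    [0,0,0,0]
  ]
}}

```text
t: 54.75
ee_pos: [0.3955, -0.3299, 0.1991]
ee_rot: [[-0.001, 0.202, 0.979], [0.002, 0.979, -0.202], [-1.0, 0.002, -0.002]]
ft_force: [-0.1, -0.1, -0.5]
width: 0.302
```

```bash
cat > chk.py <<'E'
from h import *
np.set_printoptions(precision=4,suppress=True)
R={c:robot.read_camera(c) for c in ["scene","top"]}
r=R["top"];im=r["pixels"]
cv2.imwrite("pics/chk_top.png",cv2.resize(im[170:300,175:455][:,:,::-1],None,fx=2.8,fy=2.8,interpolation=cv2.INTER_CUBIC))
im=R["scene"]["pixels"]
cv2.imwrite("pics/chk_sc.png",cv2.resize(im[170:360,270:420][:,:,::-1],None,fx=3.1,fy=3.1,interpolation=cv2.INTER_CUBIC))
def loc(X,c,yaw):
    a=np.radians(yaw);return (X-np.array(c))@np.array([[np.cos(a),-np.sin(a)],[np.sin(a),np.cos(a)]])*1000
for cam,r in R.items():
    P=cloud(r);hsv=cv2.cvtColor(r["pixels"],cv2.COLOR_RGB2HSV)
    L=loc(P[...,:2],[.6205,.0065],-11.6)
    ins=(abs(L[...,0])<40)&(abs(L[...,1])<90)
    m=ins&~((hsv[...,0]>20)&(hsv[...,0]<35)&(hsv[...,1]>110))&((hsv[...,1]>110)|(hsv[...,2]>175))
    n,lab,st,ce=cv2.connectedComponentsWithStats(m.astype(np.uint8));k=1+np.argmax(st[1:,4])
    v,u=np.nonzero(lab==k);X=loc(at_z(r,np.c_[u,v],.012)[:,:2],[.6205,.0065],-11.6)
    print(cam,"marker in tray frame",np.percentile(X,[1,99],axis=0),cv2.minAreaRect(X.astype(np.float32)),"z",np.percentile(P[lab==k][:,2],[5,50,95]))
    for nm,c,z,rad in [("purple",[.592,-.283],.066,.02),("red",[.603,-.2315],.066,.02),("brown",[.614,-.18],.055,.02),("jar",[.61,.2465],.035,.03),("dish",[.401,.347],.011,.045)]:
        Q=P[(np.hypot(P[...,0]-c[0],P[...,1]-c[1])<rad)&(P[...,2]>z)]
        if len(Q): print("  ",nm,(Q.min(0)+Q.max(0))/2, "ztop",Q[:,2].max())
E
python3 chk.py
```

```text
scene marker in tray frame [[ -5.4058 -74.2488]
 [ 10.3821  66.9322]] ((2.0716638565063477, -2.3173141479492188), (16.518583297729492, 146.06988525390625), 0.6769099235534668) z [0.002  0.0138 0.0173]
   purple [ 0.5943 -0.2861  0.079 ] ztop 0.09190285561840505
   red [ 0.6045 -0.2371  0.0792] ztop 0.09229150715492573
   brown [ 0.6144 -0.1852  0.0635] ztop 0.07200428848613194
   jar [0.6122 0.2436 0.044 ] ztop 0.05282093132124688
   dish [0.4038 0.3452 0.0152] ztop 0.01944669256224807
top marker in tray frame [[ -6.8595 -66.0553]
 [  9.1077  65.455 ]] ((1.0154047012329102, -0.28404998779296875), (134.32766723632812, 16.230655670166016), 89.3447494506836) z [0.0009 0.0137 0.0212]
   purple [ 0.5919 -0.2837  0.0838] ztop 0.10143102718229735
   red [ 0.5998 -0.2342  0.0804] ztop 0.09460102393351799
   brown [ 0.6123 -0.1798  0.067 ] ztop 0.07793122333496938
   jar [0.6086 0.2464 0.0488] ztop 0.06253414201423269
   dish [0.4025 0.3468 0.0187] ztop 0.02629633531113451
```

View pics/chk_top.png

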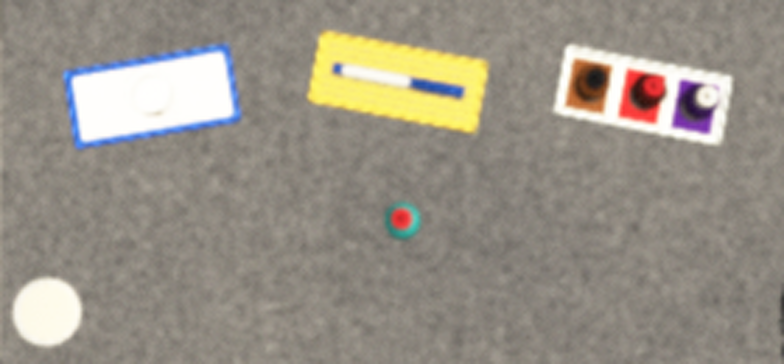

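View pics/chk_sc.png

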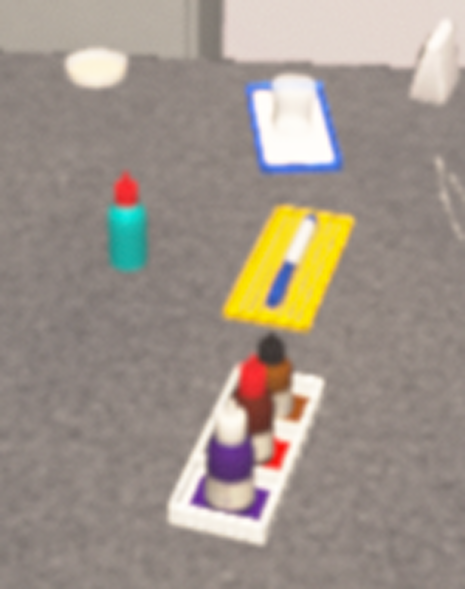

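From the top view, everything is where it belongs: the marker is centred at (398,80), the jar is at (153,95), and the bottles sit in matching bays. The scene-camera bottle-top heights (92, 92 and 72 mm) fit standing on the 3 mm floor, and the dish has moved at most about 2 mm, within measuring error. I'll hand the job in.

```bash
python3 -c "
from rig import robot
print(robot.job_done()); print(robot.get_obs()['t'])"
```

```text
the job is handed in; nothing more can be done
None
the job is handed in; nothing more can be done
```

I sorted everything in the order asked: purple, red and brown bottles into their matching caddy bays, the jar into the blue tray, and the marker flat and lengthways in the pen tray. I handed the job in at about 55 s with the gripper clear of everything.

**Last checks:**
- **Bottles and jar:** they stand upright. In the scene camera their tops are at about 92, 92, 72 and 53 mm, against 92, 92, 73 and 51 mm expected on a 3 mm floor.
- **Marker:** it spans about ±66 mm in the top view, inside the pen tray's ±80 mm, and lies within 1° of lengthways.
- **Left alone:** the dish and the turquoise look-alike were not touched; the dish measures within 2 mm of where it started.

**Disagreements:** the two cameras differ by 2–5 mm on bottle and jar positions. The top camera also reads heights up to 12 mm too high. The scene camera puts the marker's near end about 8 mm further out, at 74 mm, which is still inside the tray. None of these changes the result, and no check failed.

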